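# Open the blue-lidded sample bucket

## Task

The samples in the foam bucket with the dark blue lid are wanted next. Lift the blue lid off by its knob and lay it in the empty shallow white tray, flat and knob up, setting it down gently rather than dropping it. Leave its bucket standing where it is, and do not disturb the orange-lidded bucket.

Things in the scene. Friction and masses are not known exactly. Their poses are not given: they have to be found in the camera images.
- lid_blue: Loose round dark blue lid, 130 to 250 g. Origin: centre of its underside, z up. Upwards from there: pale plug 120 mm wide, 10 mm tall, inside the bucket's mouth with 4 mm play; flange 144 mm wide, z 10 to 20 mm, resting on the rim; central upright white cylindrical knob 28 mm wide, z 20 to 60 mm (low 44 mm collar at its foot). Held by its weight only; any yaw will do.
- bucket_blue: Pale grey round foam bucket under the blue lid, loose on the bench, about 0.9 kg; 124 mm wide at the foot, 148 mm at the rim, 120 mm tall, wall 10 mm. In it a metal block of capped tubes, all more than 40 mm below the rim. Origin: centre of its underside, z up. The seated lid's origin is 110 mm above it.
- lid_orange: Bystander: lid of a second, equal bucket; same as the blue lid but orange, seated on its bucket (origin 110 mm above the bench, knob top 170 mm above the bench). To be left alone.
- tray_in (a point): Centre of the inner floor of the fixed, empty, square white tray, 4 mm above the bench; x, y along its sides (turned up to 15 degrees), z up. 220 mm outside, 212 mm inside, walls 8 mm high above this floor. The lid's plug stands on the floor, its flange clearing the walls by 2 mm. Tray and buckets stand side by side in any order.
Mind the look-alikes: they are no part of the job. Several things have the shape of the lid_blue; the one meant has the colours described above. What is shaped like the bucket_blue but purple or red is not meant.

How it is judged:
On the way:
1. the blue lid is lifted clear of its bucket (z of lid_blue in the frame of bucket_blue above 0.13 m), for 0.2 s.
At the end, for the whole second after the job is handed in: The blue lid rests flat on the white tray's inner floor (centre within 50 mm of the tray's along each side, underside within 5 mm of the floor), knob up within 10 degrees; its bucket stands upright (6 degrees) within 30 mm, and the orange lid within 20 mm, of where they were (x of lid_blue in the frame of tray_in between -0.05 and 0.05 m and y of lid_blue in the frame of tray_in between -0.05 and 0.05 m and z of lid_blue in the frame of tray_in between -0.004 and 0.005 m and angle between lid_blue's own z axis and vertical below 0.17 rad and linear speed of lid_blue below 0.02 m/s and angle between bucket_blue's own z axis and vertical below 0.1 rad and distance of bucket_blue from where it was at the start of the episode below 0.03 m and distance of lid_orange from where it was at the start of the episode below 0.02 m); the robot touches nothing.
It fails at once if the blue lid is dropped: let go more than 30 mm above the tray floor away from its bucket (contact force between lid_blue and anything else below 0.005 N and z of lid_blue in the frame of tray_in above 0.03 m and horizontal distance between lid_blue and bucket_blue above 0.03 m).
It fails at once if the blue lid's bucket is tipped by more than 15 degrees or shifted by more than 30 mm (angle between bucket_blue's own z axis and vertical above 0.26 rad or distance of bucket_blue from where it was at the start of the episode above 0.03 m).
It fails at once if the orange lid is moved by more than 20 mm (distance of lid_orange from where it was at the start of the episode above 0.02 m).
It also fails if it takes over 35 s, if anything falls off the work surface, if the arm or the gripper's body presses on something with over 40 N, if the wrist force passes 120 N, or if a joint passes its speed limit or range.

## Robot

A 7-joint arm with a two-finger parallel gripper is mounted at the origin on the work surface. World frame = base frame: x ahead of the robot, y to its left, z up, the work surface at z = 0. Lengths are in m, angles in rad, forces in N, time in s.
With the tool pointing down it reaches from about 0.425 to 0.875 m from the base axis. Payload 4.7 kg.
Tool frame: the origin (TCP) lies midway between the tips of the shut fingers; the grasp point (between the pads) lies 19 mm behind it; x points along the fingers, y is the direction in which the jaws open and shut, and the axes are right-handed (so a half turn about x gives the same grasp; the last joint's range is limited). The gripper opens to 87 mm and grips with 3 to 60 N. Pads are 19 mm wide; open, the fingers measure 117 mm over their backs; the gripper's body (75 mm by 190 mm) begins 51 mm behind the grasp point.
Start: joints at [-1.109, 0.321, -0.07, 1.45, 0.023, 1.371, -0.057], TCP at [0.281, 0.586, 0.223] pointing down, gripper open.
Joint ranges: [-2.86, 2.86], [-0.3, 2.09], [-1.38, 1.24], [0.06, 2.45], [-1.56, 4.7], [0.09, 2.05], [-2.69, 2.69]. Speed limits (rad/s): [2.57, 2.57, 3.14, 3.14, 3.14, 3.14, 3.14].

## Interface

Orientations are given as a rotation vector (axis times angle).
In Python, from bench import ctrl gives the robot as it stands. The module is installed in compiled form; this text tells all that it offers.
- The arm moves only by the tool servo_tool, never from a script. Its arguments are lists of equal length, an entry for each row: "dp": the shift along the tool's x, y, z in units of 25 mm (1.0 is 25 mm), a list of three; "yaw": the turn about the tool's x in units of 6 degrees (1.0 is 6 degrees). A call has exactly 5 rows; each row shifts and turns the commanded pose from where the row before left it, along the tool's axes as they then stand; what a row does not reach is not made up. A row lasts 1/10 s, in which the tool goes at most 50 mm and 8.59 degrees, less where a joint would pass 70% of its speed; a pose out of reach is approached as far as the arm can. A call is refused whole if a number of a shift passes 1 or a number of a turn 1, either way. A call with a gripper value outside its range is refused whole. "fingers" is the opening, from 0 (shut) to 1 (fully open), set as the call begins (left out, the last holds). The fingers move at their own pace and stop on an object; "grip_force" is the grip in N (left out, the last holds). Time passes only in rows, so rows that do not move let the fingers close, or fill a call up. It gives the time, the measured TCP pose, the force and the opening at its end, in the units of the state.
- ctrl.get_state(): the state, without advancing time (a new reading comes with each control period).
- ctrl.get_image(name): name is "scene" or "top" or "wrist"; returns (picture, depth): 384x512x3 uint8, red, green, blue; 384x512 float32, m along the optical axis (not along the pixel's ray), 0 where there is no reading.
- ctrl.camera_info(name): a dict with "fx", "fy", "cx", "cy" (pixels), "extrinsics" (4x4, takes a point from world to camera coordinates); the wrist camera has in their place "hand_eye" (4x4, takes a point from camera to tool coordinates, whose origin is the TCP and whose axes are the tool frame's). Camera axes: x right, y down, z forward; pixel columns grow to the right and rows downward; lengths in m; the calibration is good to about 2 mm. The wrist camera is an equidistant fisheye: a pixel r from the principal point sees the ray r / f radians off the axis. A picture is of the moment at which its call begins: read the wrist's pose just before it. camera_info takes no time and is no camera call.
- ctrl.close_job(): hands the job in, once; it reports no verdict.
Trained networks look in the newest picture that a camera, given by its name, has taken for a name from the list of things; names that differ only in an ending like _2 or _b are one class to them, and where a whole thing is asked for, a point or a joint stands for the part that bears it (a point fixed in the world has none). Each returns a list of dicts, best first, with "score" (0 to 1); they miss things now and then, are a little off and sometimes report something else, mostly with a low value. They report only what shows in the picture. A call takes as long as a camera call. They do not tell look-alikes from the thing itself.
- ctrl.search_frame(camera, label): "extent" ([left, top, right, bottom] in pixels, round what is visible of it).
- ctrl.cut_out(camera, label): "region" (384x512 bool, what is visible of it) and "extent" ([left, top, right, bottom] in pixels, round what is visible of it).
The state is a dict: "time": time; "joint_positions": joint angles; "qd": joint speeds; "joint_torque": joint torques, N m; "position": TCP position; "tool_rot": TCP orientation; "ft_force": force on the tool from outside, world axes, zero at the start; "torque": the same for the moment, N m; "grip_width": opening from 0.0 (shut) to 1.0 (fully open).
Only numpy, scipy, OpenCV 4.12 (cv2) and the standard library are available. Lean on these libraries where they do the work, as an engineer would, in place of code of your own. Each camera call takes 0.05 s, during which the arm holds its last target.

## Working session

There is one attempt and no reset: what is moved stays moved. The work goes in short steps, Python scripts to look and compute and a tool call to move; the robot and the scene stay as the last step left them, time stands still between calls to the robot, and variables do not carry over. Pictures are saved under pics/ and viewed, and the job is handed in when it is done.

Besides the shell and the picture viewer there is one more tool, called after "Emit:" by a JSON object that holds its "op" and its "data", one argument or row to a line. servo_tool: Moves the arm, as the interface text tells. Its arguments: {"type":"object","properties":{"dp":{"type":"array","items":{"type":"array","items":{"type":"number"}}},"yaw":{"type":"array","items":{"type":"number"}},"fingers":{"type":"number"},"grip_force":{"type":"number"}},"required":["dp","yaw"]}

```bash
mkdir -p pics
cat > h.py <<'E'
import numpy as np, cv2
from bench import ctrl
from scipy.spatial.transform import Rotation as R
def cloud(cam,d):
    i=ctrl.camera_info(cam); v,u=np.mgrid[0:384,0:512]
    P=np.stack([(u-i['cx'])/i['fx']*d,(v-i['cy'])/i['fy']*d,d],-1)
    E=np.array(i['extrinsics']); return (P-E[:3,3])@E[:3,:3]
E
python3 - <<'E'
from h import *
s=ctrl.get_state(); print(s)
for c in ['scene','top']:
    im,d=ctrl.get_image(c); cv2.imwrite(f'pics/{c}0.png',im[:,:,::-1]); np.save(f'{c}d.npy',d); np.save(f'{c}i.npy',im)
    for l in ['lid_blue','lid_orange','bucket_blue','tray_in']:
        try: print(c,l,[(round(r['score'],2),np.round(r['extent'])) for r in ctrl.search_frame(c,l)])
        except Exception as e: print(l,e)
E
```

```text
{'time': 0.0, 'joint_positions': array([-1.1089153 ,  0.3218334 , -0.07008268,  1.45168594,  0.02262107,
        1.37077999, -0.05690349]), 'qd': array([ 0.00035498, -0.00108889,  0.0011064 ,  0.00078426, -0.00035338,
       -0.00079608, -0.00047567]), 'joint_torque': array([ 8.31071811e-04, -4.91294646e+01, -4.03444497e-01, -3.12522268e+01,
       -6.39612903e-02,  4.38763504e-02,  1.89925127e-04]), 'position': array([0.28124149, 0.58539207, 0.22144925]), 'tool_rot': array([ 0.34964717,  1.54243626, -0.35264383]), 'ft_force': array([ 0.08548491,  0.50776387, -0.24287423]), 'torque': array([ 0.01956431, -0.01013996, -0.00331235]), 'grip_width': 1.001578542910589}
scene lid_blue [(0.81, array([316., 309., 372., 359.])), (0.68, array([144., 121., 190., 151.])), (0.55, array([300., 200., 347., 234.]))]
scene lid_orange [(0.91, array([147., 121., 192., 152.])), (0.55, array([265., 238., 317., 285.]))]
scene bucket_blue [(0.81, array([141., 203., 196., 265.])), (0.6, array([349., 212., 403., 276.])), (0.58, array([266., 270., 314., 301.]))]
scene tray_in [(0.82, array([184., 165., 287., 250.]))]
top lid_blue [(0.83, array([191., 241., 246., 294.])), (0.75, array([ 90., 175., 134., 222.])), (0.62, array([150., 161., 201., 210.]))]
top lid_orange []
top bucket_blue [(0.89, array([260.,  92., 312., 151.])), (0.88, array([116., 249., 174., 306.])), (0.66, array([178., 182., 204., 213.]))]
top tray_in [(0.95, array([248., 167., 329., 239.]))]
```

View pics/scene0.png

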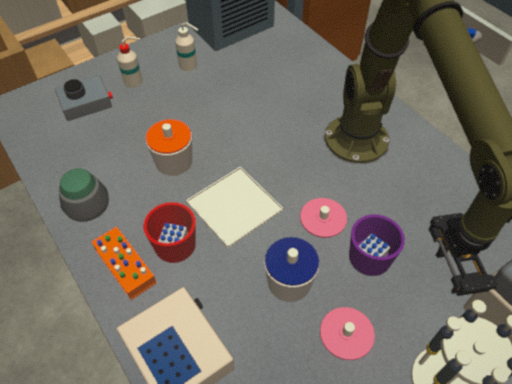

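View pics/top0.png

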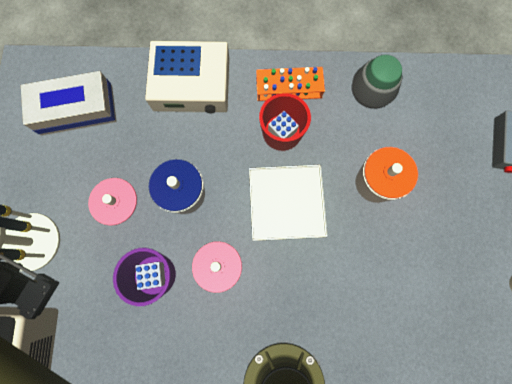

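The blue lid is at about (176,185) in top and (292,262) in scene. The empty tray is at (288,203) in top, and orange is far to the right at (390,172). Pink discs, the purple bucket and the red bucket are look-alikes. Next I'll measure positions.

Run:
```python
from h import *
for c,kb in [('top',(172,182)),('scene',(292,256))]:
    im=np.load(c+'i.npy').astype(int); d=np.load(c+'d.npy'); P=cloud(c,d)
    r,g,b=im[...,0],im[...,1],im[...,2]
    v,u=np.mgrid[0:384,0:512]
    near=(np.hypot(u-kb[0],v-kb[1])<40)
    m=(b>80)&(r<60)&(g<60)&near&(P[...,2]>.11)&(P[...,2]<.15)
    q=P[m]; print(c,'blue n',len(q),'med z',np.median(q[:,2]), 'circ',cv2.minEnclosingCircle(q[:,:2].astype(np.float32)), 'range',q.min(0),q.max(0))
    k=near&(P[...,2]>.15)&(P[...,2]<.19)&(np.hypot(u-kb[0],v-kb[1])<12)
    q=P[k]; print('knob',len(q),q.mean(0),q.max(0))
    t=(r>200)&(g>200)&(b>190)&(np.abs(P[...,2])<.04)
    n,l,st,ce=cv2.connectedComponentsWithStats(t.astype(np.uint8))
    j=1+np.argmax([st[i,4] if (abs(ce[i]-((288,203) if c=='top' else (235,205)))<25).all() else 0 for i in range(1,n)])
    q=P[l==j]; print('tray',ce[j],st[j,4],np.median(q[:,2]),cv2.minAreaRect(q[:,:2].astype(np.float32)))
    o=(r>200)&(g<140)&(b<60)&(P[...,2]>.11)&(P[...,2]<.15); q=P[o]; print('orange',q.mean(0))
s=ctrl.get_state(); print(R.from_rotvec(s['tool_rot']).as_matrix().round(3))
```

```text
top blue n 1396 med z 0.13159537846638095 circ ((0.5264114737510681, 0.3056832253932953), 0.06972340494394302) range [0.45880525 0.23815159 0.12684364] [0.59478913 0.37471849 0.13847801]
knob 107 [0.52618623 0.30494279 0.16875039] [0.54045918 0.32023915 0.17446426]
tray [286.76118835 202.56827271] 5251 0.004749084489746476 ((0.5096026062965393, -0.006342113018035889), (0.22170236706733704, 0.222894087433815), 4.166853904724121)
orange [ 0.60170488 -0.22468265  0.12960292]
scene blue n 1680 med z 0.13287246156405458 circ ((0.5291391015052795, 0.30640023946762085), 0.07046934217214584) range [0.46135904 0.2373502  0.12456664] [0.59837552 0.37486756 0.14096466]
knob 112 [0.53114488 0.30772545 0.16825251] [0.54348804 0.31958483 0.17726094]
tray [234.18145036 206.24992219] 3213 0.0060082649165241414 ((0.5123465657234192, -0.0052068233489990234), (0.21072018146514893, 0.2137831598520279), 3.24889874458313)
orange [ 0.58356495 -0.26419322  0.13315181]
[[ 0.     0.433  0.901]
 [-0.     0.901 -0.433]
 [-1.    -0.     0.   ]]
```

Emit:
{"op": "servo_tool", "data": {
  "dp": [
    [-1,0,0],
    [-1,0,0],
    [0,-0.4,1],
    [0,-0.4,1],
    [0,-0.4,1]
  ],
  "yaw": [0,0,0,0,0],
  "fingers": 1,
  "grip_force": 30
}}

```text
time: 1.0
position: [0.3366, 0.5259, 0.2729]
tool_rot: [0.351, 1.542, -0.35]
ft_force: [-0.3, 0.2, 0.3]
grip_width: 0.993
```

Emit:
{"op": "servo_tool", "data": {
  "dp": [
    [0,-0.4,1],
    [0,-0.4,1],
    [0,-0.4,1],
    [0,-0.4,1],
    [0,-0.4,1]
  ],
  "yaw": [0,0,0,0,0]
}}

```text
time: 1.5
position: [0.4278, 0.4263, 0.2727]
tool_rot: [0.351, 1.542, -0.351]
ft_force: [0.6, 0.4, -0.3]
grip_width: 1.002
```

Emit:
{"op": "servo_tool", "data": {
  "dp": [
    [0,-0.5,1],
    [0,-0.5,1],
    [0,-0.5,1],
    [0,-0.5,1],
    [0,-0.5,0.7]
  ],
  "yaw": [0,0,0,0,0]
}}

```text
time: 2.0
position: [0.5074, 0.3182, 0.2727]
tool_rot: [0.352, 1.541, -0.353]
ft_force: [0.2, -0.6, -0.4]
grip_width: 1.002
```

Next, a wrist and top check above the lid.

Run:
```python
from h import *
s=ctrl.get_state()
im,d=ctrl.get_image('wrist'); cv2.imwrite('pics/w1.png',im[:,:,::-1])
s2=ctrl.get_state(); print(s['position'],s2['position'],s2['time'])
i=ctrl.camera_info('wrist'); v,u=np.mgrid[0:384,0:512]
a=(u-i['cx'])/i['fx'];b=(v-i['cy'])/i['fy'];th=np.hypot(a,b)+1e-9
k=np.tan(np.minimum(th,1.4))/th
P=np.stack([a*k*d,b*k*d,d],-1)
H=np.array(i['hand_eye']);T=P@H[:3,:3].T+H[:3,3]
W=T@R.from_rotvec(s['tool_rot']).as_matrix().T+s['position']
r,g,bl=[im[...,j].astype(int) for j in range(3)]
m=(bl>70)&(r<60)&(g<70)&(W[...,2]>.11)&(W[...,2]<.15)&(np.hypot(W[...,0]-.527,W[...,1]-.306)<.1)
q=W[m]; print(len(q),cv2.minEnclosingCircle(q[:,:2].astype(np.float32)),q.min(0),q.max(0),np.median(q[:,2]))
kn=(W[...,2]>.162)&(W[...,2]<.18)&(np.hypot(W[...,0]-.527,W[...,1]-.306)<.04)&(th<1.4)
q=W[kn];print(len(q),q.mean(0),q.min(0),q.max(0), cv2.minEnclosingCircle(q[:,:2].astype(np.float32)))
```

```text
[0.50735367 0.31816362 0.27266973] [0.50957665 0.31386132 0.27278942] 2.05
11074 ((0.5283061265945435, 0.30548301339149475), 0.07117127627134323) [0.45735248 0.23570713 0.12794549] [0.59849315 0.3745077  0.13937752] 0.13127250721239897
642 [0.52600474 0.30753471 0.17028933] [0.51379424 0.29346219 0.16225567] [0.54071881 0.32015741 0.17319342] ((0.5277087688446045, 0.3066262900829315), 0.014095831662416458)
```

View pics/w1.png

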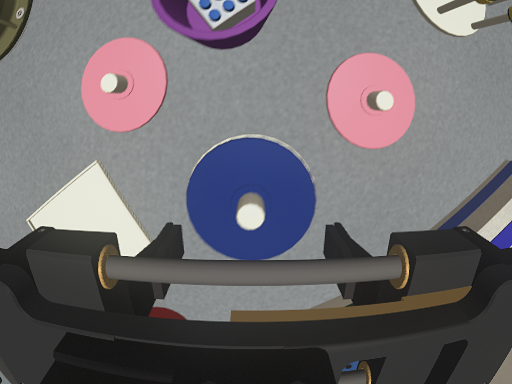

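The blue lid shows at (250,198) with its knob at (250,212), roughly between the fingers. The lid centre is about (0.528, 0.306), agreed by all three cameras.

Emit:
{"op": "servo_tool", "data": {
  "dp": [
    [0,0,0.7],
    [1,0,0],
    [1,0,0],
    [1,0,0],
    [0,0,0]
  ],
  "yaw": [0,0,0,0,0]
}}

```text
time: 2.55
position: [0.5198, 0.312, 0.1936]
tool_rot: [0.347, 1.547, -0.354]
ft_force: [-0.8, -0.7, 0.1]
grip_width: 0.999
```

Emit:
{"op": "servo_tool", "data": {
  "dp": [
    [0,0,0],
    [0,0,0],
    [0,0,0],
    [0,0,0],
    [0,0,0]
  ],
  "yaw": [0,0,0,0,0]
}}

```text
time: 3.05
position: [0.522, 0.3126, 0.1983]
tool_rot: [0.352, 1.541, -0.35]
ft_force: [0.2, 0.0, -0.9]
grip_width: 1.005
```

Emit:
{"op": "servo_tool", "data": {
  "dp": [
    [0,-0.15,0.3],
    [0.6,0,0],
    [0.6,0,0],
    [0.6,0,0],
    [0.5,0,0]
  ],
  "yaw": [0,0,0,0,0]
}}

```text
time: 3.55
position: [0.5259, 0.3054, 0.1375]
tool_rot: [0.35, 1.544, -0.352]
ft_force: [-0.5, 0.0, -1.2]
grip_width: 1.0
```

Emit:
{"op": "servo_tool", "data": {
  "dp": [
    [0,0,0],
    [0,0,0],
    [0,0,0],
    [0,0,0],
    [0,0,0]
  ],
  "yaw": [0,0,0,0,0]
}}

```text
time: 4.05
position: [0.5272, 0.306, 0.1408]
tool_rot: [0.352, 1.541, -0.35]
ft_force: [0.2, 0.1, 0.4]
grip_width: 0.997
```

Emit:
{"op": "servo_tool", "data": {
  "dp": [
    [0,0,0],
    [0,0,0],
    [0,0,0],
    [0,0,0],
    [0,0,0]
  ],
  "yaw": [0,0,0,0,0],
  "fingers": 0,
  "grip_force": 30
}}

```text
time: 4.55
position: [0.5269, 0.3058, 0.1401]
tool_rot: [0.351, 1.542, -0.351]
ft_force: [-0.9, 0.6, 0.3]
grip_width: 0.636
```

Emit:
{"op": "servo_tool", "data": {
  "dp": [
    [0,0,0],
    [0,0,0],
    [0,0,0],
    [0,0,0],
    [0,0,0]
  ],
  "yaw": [0,0,0,0,0]
}}

```text
time: 5.05
position: [0.5269, 0.3058, 0.1401]
tool_rot: [0.351, 1.542, -0.351]
ft_force: [0.5, 0.7, -0.1]
grip_width: 0.312
```

Emit:
{"op": "servo_tool", "data": {
  "dp": [
    [0,0,0],
    [0,0,0],
    [0,0,0],
    [-0.2,0,0],
    [-0.3,0,0]
  ],
  "yaw": [0,0,0,0,0]
}}

```text
time: 5.55
position: [0.5262, 0.3053, 0.1521]
tool_rot: [0.35, 1.544, -0.353]
ft_force: [1.0, -0.1, -1.7]
grip_width: 0.313
```

Emit:
{"op": "servo_tool", "data": {
  "dp": [
    [-0.5,0,0],
    [-0.5,0,0],
    [-0.5,0,0],
    [-0.5,0,0],
    [-0.3,0,0]
  ],
  "yaw": [0,0,0,0,0]
}}

```text
time: 6.05
position: [0.5275, 0.3061, 0.2121]
tool_rot: [0.352, 1.54, -0.35]
ft_force: [-0.1, -0.1, -2.6]
grip_width: 0.313
```

Emit:
{"op": "servo_tool", "data": {
  "dp": [
    [-0.2,0,0],
    [0,0,0],
    [0,0,0],
    [0,0,0],
    [0,0,0]
  ],
  "yaw": [0,0,0,0,0]
}}

```text
time: 6.55
position: [0.5266, 0.3056, 0.2144]
tool_rot: [0.35, 1.543, -0.352]
ft_force: [0.5, -0.4, -2.7]
grip_width: 0.315
```

Run:
```python
from h import *
im,d=ctrl.get_image('scene'); cv2.imwrite('pics/s2.png',im[:,:,::-1])
print(ctrl.get_state()['grip_width'])
```

```text
0.31883653575042564
```

View pics/s2.png

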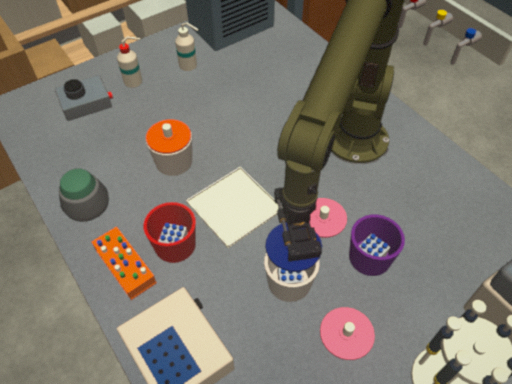

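The scene image shows the lid held above the open bucket at about (290,245), with the bucket unmoved and force 2.6 N down (fits the lid). Next I'll carry it across.

Emit:
{"op": "servo_tool", "data": {
  "dp": [
    [0,-0.3,0.1],
    [0,-0.6,0.25],
    [0,-0.7,0.3],
    [0,-0.7,0.3],
    [0,-0.7,0.3]
  ],
  "yaw": [0,0,0,0,0]
}}

```text
time: 7.1
position: [0.5227, 0.2219, 0.2153]
tool_rot: [0.352, 1.542, -0.353]
ft_force: [0.1, 0.1, -1.7]
grip_width: 0.312
```

Emit:
{"op": "servo_tool", "data": {
  "dp": [
    [0,-0.7,0.3],
    [0,-0.7,0.3],
    [0,-0.7,0.3],
    [0,-0.7,0.3],
    [0,-0.7,0.3]
  ],
  "yaw": [0,0,0,0,0]
}}

```text
time: 7.6
position: [0.5183, 0.1278, 0.2152]
tool_rot: [0.352, 1.542, -0.351]
ft_force: [0.2, 0.3, -1.5]
grip_width: 0.314
```

Emit:
{"op": "servo_tool", "data": {
  "dp": [
    [0,-0.7,0.3],
    [0,-0.7,0.3],
    [0,-0.7,0.3],
    [0,-0.7,0.3],
    [0,-0.7,0.3]
  ],
  "yaw": [0,0,0,0,0]
}}

```text
time: 8.1
position: [0.514, 0.0328, 0.2152]
tool_rot: [0.352, 1.542, -0.351]
ft_force: [0.5, 0.1, -1.6]
grip_width: 0.313
```

Emit:
{"op": "servo_tool", "data": {
  "dp": [
    [0,-0.7,0.3],
    [0,-0.5,0.25],
    [0,-0.2,0],
    [0,0,0],
    [0,0,0]
  ],
  "yaw": [0,0,0,0,0]
}}

```text
time: 8.6
position: [0.5116, -0.002, 0.215]
tool_rot: [0.351, 1.542, -0.35]
ft_force: [0.3, -0.0, -2.0]
grip_width: 0.312
```

Emit:
{"op": "servo_tool", "data": {
  "dp": [
    [0.4,-0.1,0],
    [0.7,0,0],
    [0.7,0,0],
    [0.7,0,0],
    [0.7,0,0]
  ],
  "yaw": [0,0,0,0,0]
}}

```text
time: 9.1
position: [0.5101, -0.0046, 0.1335]
tool_rot: [0.35, 1.543, -0.35]
ft_force: [0.4, -0.8, -3.3]
grip_width: 0.313
```

Emit:
{"op": "servo_tool", "data": {
  "dp": [
    [0.7,0,0],
    [0.7,0,0],
    [0.7,0,0],
    [0.7,0,0],
    [0.4,0,0]
  ],
  "yaw": [0,0,0,0,0]
}}

```text
time: 9.6
position: [0.5092, -0.0047, 0.0529]
tool_rot: [0.35, 1.545, -0.351]
ft_force: [0.3, -0.1, -2.1]
grip_width: 0.31
```

Emit:
{"op": "servo_tool", "data": {
  "dp": [
    [0.1,0,0],
    [0,0,0],
    [0,0,0],
    [0,0,0],
    [0,0,0]
  ],
  "yaw": [0,0,0,0,0]
}}

```text
time: 10.1
position: [0.5111, -0.0053, 0.0532]
tool_rot: [0.352, 1.541, -0.351]
ft_force: [0.0, -0.9, -2.4]
grip_width: 0.311
```

Run:
```python
from h import *
im,d=ctrl.get_image('scene'); P=cloud('scene',d)
cv2.imwrite('pics/s3.png',cv2.resize(im[120:320,120:400,::-1],None,fx=2.5,fy=2.5))
print(ctrl.get_state()['position'])
r,g,b=[im[...,j].astype(int) for j in range(3)]
m=(b>80)&(r<60)&(g<60)&(np.hypot(P[...,0]-.511,P[...,1]+.006)<.1)&(P[...,2]<.06)
q=P[m];print(len(q),np.median(q[:,2]),q.min(0),q.max(0)); A=np.c_[q[:,:2],np.ones(len(q))];print(np.linalg.lstsq(A,q[:,2],rcond=None)[0])
```

```text
[ 0.51099704 -0.00525123  0.05313094]
465 0.04654944150670658 [ 0.44707185 -0.06906122  0.03663451] [0.58224216 0.06317812 0.05427409]
[ 0.00503498 -0.00418241  0.04373481]
```

View pics/s3.png

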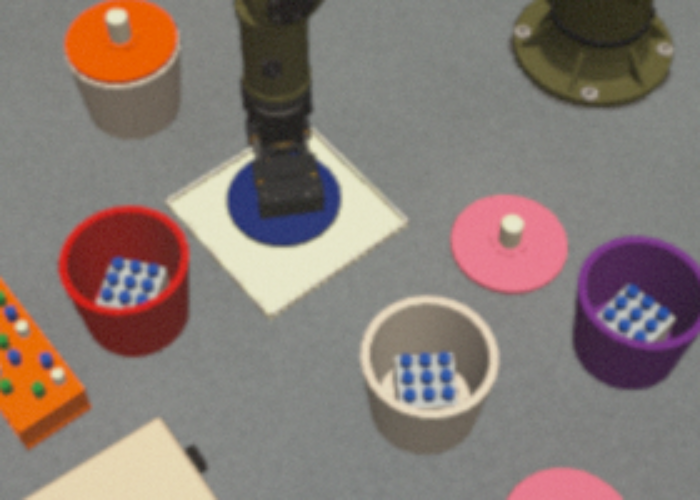

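The lid is level (tilt about 0.4°) and over the tray centre, roughly 19–22 mm above the floor. The bucket and the orange lid are undisturbed. I'll lower it slowly until contact.

Emit:
{"op": "servo_tool", "data": {
  "dp": [
    [0.2,0,0],
    [0.2,0,0],
    [0.1,0,0],
    [0.1,0,0],
    [0,0,0]
  ],
  "yaw": [0,0,0,0,0]
}}

```text
time: 10.65
position: [0.5102, -0.0054, 0.037]
tool_rot: [0.351, 1.543, -0.352]
ft_force: [0.8, -0.4, -1.4]
grip_width: 0.312
```

Emit:
{"op": "servo_tool", "data": {
  "dp": [
    [0.05,0,0],
    [0.05,0,0],
    [0,0,0],
    [0,0,0],
    [0,0,0]
  ],
  "yaw": [0,0,0,0,0]
}}

```text
time: 11.15
position: [0.5107, -0.0053, 0.0352]
tool_rot: [0.351, 1.542, -0.351]
ft_force: [0.3, -0.0, -2.6]
grip_width: 0.314
```

Emit:
{"op": "servo_tool", "data": {
  "dp": [
    [0.04,0,0],
    [0.04,0,0],
    [0,0,0],
    [0,0,0],
    [0,0,0]
  ],
  "yaw": [0,0,0,0,0]
}}

```text
time: 11.65
position: [0.5106, -0.0053, 0.0331]
tool_rot: [0.351, 1.542, -0.351]
ft_force: [-1.0, 0.6, -2.1]
grip_width: 0.311
```

Emit:
{"op": "servo_tool", "data": {
  "dp": [
    [0.04,0,0],
    [0.04,0,0],
    [0,0,0],
    [0,0,0],
    [0,0,0]
  ],
  "yaw": [0,0,0,0,0]
}}

```text
time: 12.15
position: [0.5107, -0.0053, 0.033]
tool_rot: [0.352, 1.543, -0.351]
ft_force: [-5.8, 0.2, 14.4]
grip_width: 0.317
```

Contact is made, with 14 N upward. I'll ease off slightly and release.

Emit:
{"op": "servo_tool", "data": {
  "dp": [
    [-0.05,0,0],
    [0,0,0],
    [0,0,0],
    [0,0,0],
    [0,0,0]
  ],
  "yaw": [0,0,0,0,0]
}}

```text
time: 12.65
position: [0.5109, -0.0053, 0.033]
tool_rot: [0.351, 1.542, -0.351]
ft_force: [-3.7, 0.5, 7.1]
grip_width: 0.313
```

Emit:
{"op": "servo_tool", "data": {
  "dp": [
    [0,0,0],
    [0,0,0],
    [0,0,0],
    [0,0,0],
    [0,0,0]
  ],
  "yaw": [0,0,0,0,0],
  "fingers": 1
}}

```text
time: 13.15
position: [0.5105, -0.0053, 0.0322]
tool_rot: [0.351, 1.542, -0.351]
ft_force: [0.4, -0.6, 0.1]
grip_width: 0.684
```

Emit:
{"op": "servo_tool", "data": {
  "dp": [
    [0,0,0],
    [0,0,0],
    [0,0,0],
    [0,0,0],
    [0,0,0]
  ],
  "yaw": [0,0,0,0,0]
}}

```text
time: 13.65
position: [0.5106, -0.0053, 0.0323]
tool_rot: [0.351, 1.542, -0.351]
ft_force: [-0.0, 0.5, -0.4]
grip_width: 0.991
```

Emit:
{"op": "servo_tool", "data": {
  "dp": [
    [-0.3,0,0],
    [-0.6,0,0],
    [-0.8,0,0],
    [-1,0,0],
    [-1,0,0]
  ],
  "yaw": [0,0,0,0,0]
}}

```text
time: 14.15
position: [0.5105, -0.0054, 0.1262]
tool_rot: [0.351, 1.542, -0.351]
ft_force: [0.4, -0.4, 0.3]
grip_width: 1.0
```

Emit:
{"op": "servo_tool", "data": {
  "dp": [
    [-1,0,0],
    [-1,0,0],
    [-0.5,0,0],
    [0,0,0],
    [0,0,0]
  ],
  "yaw": [0,0,0,0,0]
}}

```text
time: 14.65
position: [0.5102, -0.0053, 0.1867]
tool_rot: [0.351, 1.543, -0.351]
ft_force: [-0.1, 1.0, -0.3]
grip_width: 1.001
```

Run:
```python
from h import *
im,d=ctrl.get_image('scene'); P=cloud('scene',d)
cv2.imwrite('pics/s4.png',cv2.resize(im[120:320,120:400,::-1],None,fx=2.5,fy=2.5))
s=ctrl.get_state();print(s['position'],s['time'],s['ft_force'])
r,g,b=[im[...,j].astype(int) for j in range(3)]
m=(b>80)&(r<60)&(g<60)&(np.hypot(P[...,0]-.511,P[...,1]+.006)<.1)&(P[...,2]<.06)
q=P[m];print(len(q),np.median(q[:,2]),q.min(0),q.max(0)); A=np.c_[q[:,:2],np.ones(len(q))];print(np.linalg.lstsq(A,q[:,2],rcond=None)[0])
o=(r>200)&(g<140)&(b<60)&(P[...,2]>.11)&(P[...,2]<.15); print('orange',P[o].mean(0))
```

```text
[ 0.50976892 -0.00531051  0.18604683] 14.7 [ 0.02234573 -0.0925384  -0.54657045]
671 0.02616719926926265 [ 0.44776945 -0.07059768  0.01740363] [0.58007697 0.06460955 0.03554201]
[0.00074015 0.00570149 0.02582886]
orange [ 0.60345867 -0.23014944  0.13163148]
```

View pics/s4.png

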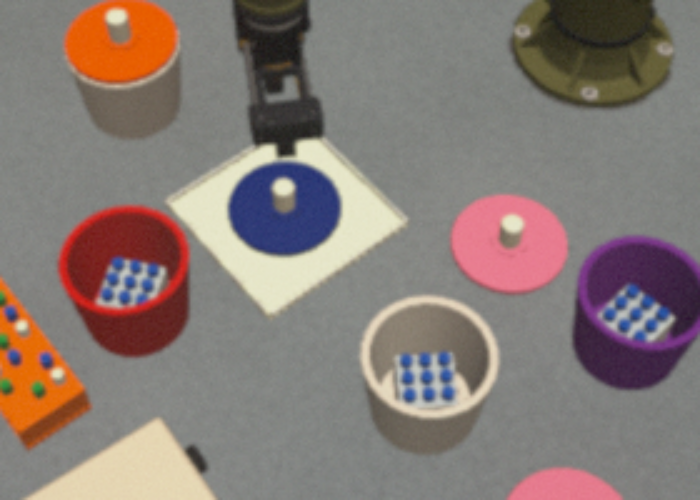

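The lid lies flat in the tray with its knob up (crop (285,205)), its top is 26 mm above the bench, and the gripper is clear. Orange lid and open bucket are at the same pixels as before.

```bash
python3 -c "
from bench import ctrl
print(ctrl.close_job())"
```

```text
the job is handed in; nothing more can be done
None
```

I lifted the blue lid off its bucket by the knob, carried it to the white tray and lowered it until it touched. I then released it, raised the arm clear and handed the job in at about 14.7 s of the 35 s allowed. The job reports no verdict, so these results are from my own checks.

- **Lid:** the last scene picture shows it flat in the tray, knob up. Its tilt is about 0.3°, and its centre is about 4 mm from the tray's centre. Its top measured 26 mm above the bench against the expected 24 mm, which is within calibration error.
- **Set-down:** contact peaked at about 14 N upward. I eased off to about 7 N before opening the fingers.
- **Bucket and orange lid:** both sit at the same pixels as at the start, to within a few pixels.
- **Check that disagreed:** the colour-averaged position of the orange lid came out about 40 mm different between the first and last scene pictures. I put this down to the first colour mask including other orange items, but I did not rerun it. The last value matches the first top-camera reading to within 6 mm.

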